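Set up a mortar prism for a four-point bending test

TASK

Make the bending jig ready for a four-point test: lay the two steel rollers in its outermost pair of grooves, centred across the bed, then lay the whole mortar prism on the two rollers, centred and in line with the jig, and last stand the loading bridge on top of the prism, in line with it and midway between the two rollers. Leave the broken halves and the brush where they lie.

Things in the scene. Friction and masses are not known exactly. Their poses are not given: they have to be found in the camera images.
- roller_a_center (a point): one of two alike ground steel rollers, a plain round bar 20 mm in diameter and 60 mm long, lying level; either may go in either groove. It starts in a V groove of the roller stand, 68 mm from the other. The point is its centre; its x axis runs along the bar (the roll about it means nothing). 
- roller_b_center (a point): one of two alike ground steel rollers, a plain round bar 20 mm in diameter and 60 mm long, lying level; either may go in either groove. It starts in a V groove of the roller stand, 68 mm from the other. The point is its centre; its x axis runs along the bar (the roll about it means nothing).
- prism_center (a point): the whole mortar prism: grey mortar bar 160 long x 40 wide x 40 high mm, about 0.56 kg, lying on the bench. The point is its centre, 20 mm above its underside; x axis along its length, z up.
- bridge_center (a point): the loading bridge: steel block 64 x 40 x 22 mm on two round cross bars (12 mm thick, 46 mm long, 40 mm apart along x), small ball seat on top, 44 mm high in all, 0.45 kg. Point: its centre, 22 mm above its underside; the block's flat sides lie 8 to 30 mm above the underside. x along the 64 mm length (in line with the prism in use), y along the bars and across the 40 mm width to grip, z up.
- jig: the bending jig, fixed: green foot 200 x 90 mm, steel bed 190 x 70 mm, its top 30 mm above the bench. Four V grooves along y (16 mm wide, 8 deep) at x = -60, -35, +35, +60 mm; use the outer two. A roller in a groove has its centre 36 mm above the bench; a prism on both rollers has its underside at 46 mm, its centre at 66, its top at 86. Origin: centre of the underside; x along its length, z up.
- rack: the roller stand, fixed: black plastic block 130 x 66 x 20 mm with two V grooves (16 mm wide, along y) at x = -34 and +34 mm, in which the rollers lie at the start, their centres 26 mm above the bench. Origin: centre of its underside; x along its 130 mm length.
- half_a: bystander: broken half of an earlier prism, about 70 x 40 x 40 mm with one ragged end, lying on the bench beyond the work. Origin: centre of its underside.
- half_b: bystander: the other broken half, about 74 x 40 x 40 mm with one ragged end. Origin: centre of its underside.
- brush: bystander: small flat brush with a wooden handle lying on the bench between the work and the robot, under 40 mm high. Origin: on its underside near the middle of its length.
Things that resemble listed ones, but are neither listed nor needed, are in the scene too. What is shaped like the part that bears roller_b_center but orange or red is not meant.

How it is judged:
By the outcome, as a careful person would: the job done as asked, in the order asked, and still so for the second after the job is handed in, with the robot touching nothing.
It also fails if it takes over 125 s, if anything falls off the work surface, if the arm or the gripper's body presses on something with over 40 N, if the wrist force passes 120 N, or if a joint passes its speed limit or range.

ROBOT

A 6-joint arm with a two-finger parallel gripper is mounted at the origin on the work surface. World frame = base frame: x ahead of the robot, y to its left, z up, the work surface at z = 0. Lengths are in m, angles in degrees, forces in N, time in s.
With the tool pointing down it reaches from about 0.3 to 0.75 m from the base axis. Payload 8.5 kg.
Tool frame: the origin (TCP) lies at the very end of the fingers, on their centre line; the grasp point (between the pads) lies 19 mm behind it; x points along the fingers, y is the direction in which the jaws open and shut, and the axes are right-handed (so a half turn about x gives the same grasp; the last joint's range is limited). The gripper opens to 85 mm and grips with 20 to 120 N. Pads are 22 mm wide; open, the fingers measure 114 mm over their backs; the gripper's body (76 mm by 85 mm) begins 54 mm behind the grasp point. The pads swing forward as they close: fully open they stand 13 mm farther back than shut.
Start: joints at [50.976, 21.807, 74.336, -0, 83.858, -12.336], TCP at [0.247, 0.491, 0.231] pointing down, gripper open.
Joint ranges: [-178.18, 178.18], [-50.72, 133.34], [12.68, 142.11], [-81.47, 261.47], [9.98, 163.14], [-165.26, 165.26]. Speed limits (degrees/s): [136.94, 136.94, 180, 180, 180, 180].

INTERFACE

Orientations are given as a 3x3 rotation matrix whose columns are the frame's x, y, z axes.
In Python, from rig import sensors, cams, env gives the robot as it stands.
- The arm moves only by the shell command python3 -m crank 'ROWS' [FORCE]. ROWS is a JSON object of lists of equal length, an entry for each row: "hand": the closure in counts, from 0 (fully open) to 255 (shut); "translation": the shift along the tool's x, y, z in m, a list of three; "dr": the turn, a rotation vector about the tool's x, y, z in rad, a list of three. A call has 1 to 5 rows; each row is the pose to reach, as a shift and turn from the pose commanded when the call began, along the tool's axes at that moment; what a row does not reach only later rows make up. A row lasts 1/10 s, in which the tool goes at most 50 mm and 8.59 degrees, less where a joint would pass 70% of its speed; a pose out of reach is approached as far as the arm can. A call with a gripper value outside its range is refused whole. The fingers move at their own pace and stop on an object; FORCE is the grip in N (left out, the last holds). Time passes only in rows, so rows that repeat a pose let the fingers close. It gives the time, the measured TCP pose, the force and the opening at its end, in the units of the state.
- sensors.observe(): the state, without advancing time (a new reading comes with each control period).
- cams.get_image(name): name is "scene" or "top"; returns (picture, depth): 400x640x3 uint8, blue, green, red; 400x640 float32, m along the optical axis (not along the pixel's ray), 0 where there is no reading.
- cams.calibration(name): a dict with "vertical_fov" (degrees; the focal length in pixels is half the picture's height over the tangent of half this angle, whatever the lens; pixels are square), "cx", "cy" (the principal point, pixels), "extrinsics" (4x4, takes a point from camera to world coordinates). Camera axes: x right, y down, z forward; pixel columns grow to the right and rows downward; lengths in m; the calibration is good to about 2 mm. A picture is of the moment at which its call begins. calibration takes no time and is no camera call.
- env.close_job(): hands the job in, once; it reports no verdict.
The state is a dict: "time_s": time; "q": joint angles; "qvel": joint speeds; "joint_efforts": joint torques, N m; "position": TCP position; "tool_rot": TCP orientation; "ft_force": force on the tool from outside, world axes, zero at the start; "wrist_torque": the same for the moment, N m; "grip_width": finger opening in m.
Only numpy, scipy, OpenCV 4.12 (cv2) and the standard library are available. Lean on these libraries where they do the work, as an engineer would, in place of code of your own. Each camera call takes 0.05 s, during which the arm holds its last target. There are 200 camera calls.

## Working session

There is one attempt and no reset: what is moved stays moved. The work goes in short steps, Python scripts to look and compute and a shell command to move; the robot and the scene stay as the last step left them, time stands still between calls to the robot, and variables do not carry over. Pictures are saved under pics/ and viewed, about 12 in all and at most 16, crops included, and the job is handed in when it is done.

```bash
mkdir -p pics; ls; python3 - <<'E'
from rig import sensors,cams,env
import cv2,numpy as np
for n in("scene","top"):
    c=cams.calibration(n);print(n,{k:np.round(v,4).tolist() if k=="extrinsics" else v for k,v in c.items()})
    p,d=cams.get_image(n);cv2.imwrite(f"pics/{n}0.png",p);np.save(f"pics/{n}0.npy",d);print((d==0).mean())
s=sensors.observe();print({k:np.round(v,4).tolist() for k,v in s.items()})
E
```

```text
pics
scene {'vertical_fov': 47.40437731739889, 'cx': 312.531711721842, 'cy': 198.60062267924087, 'extrinsics': [[-0.1939, 0.8267, -0.5282, 1.1797], [0.981, 0.1596, -0.1104, 0.1618], [-0.0069, -0.5395, -0.8419, 0.9679], [0.0, 0.0, 0.0, 1.0]]}
0.0041796875
top {'vertical_fov': 44.98800405794286, 'cx': 332.42126637660306, 'cy': 204.21969754618067, 'extrinsics': [[0.013, -0.9746, 0.2237, 0.2574], [-0.9999, -0.0114, 0.0082, 0.0544], [-0.0054, -0.2238, -0.9746, 1.5107], [0.0, 0.0, 0.0, 1.0]]}
0.00398828125
{'time_s': 0.1, 'q': [50.976, 21.8379, 74.3805, 0.0015, 83.8591, -12.335], 'qvel': [0.0211, -0.0528, -0.2704, -0.0322, -0.0148, 0.0485], 'joint_efforts': [0.0024, -44.9216, -23.1659, -0.0002, 0.0036, 0.0], 'position': [0.2468, 0.4912, 0.2308], 'tool_rot': [[-0.0009, 0.4491, 0.8935], [-0.001, 0.8935, -0.4492], [-1.0, -0.0013, -0.0003]], 'ft_force': [-0.1554, -0.1057, 0.3381], 'wrist_torque': [0.0117, -0.0076, 0.0559], 'grip_width': 0.0853}
```

View pics/scene0.png

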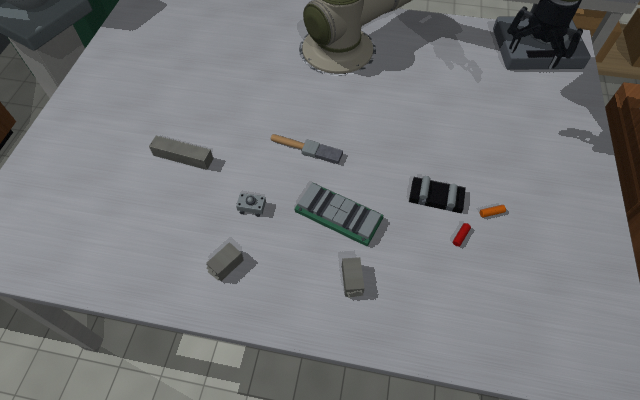

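View pics/top0.png

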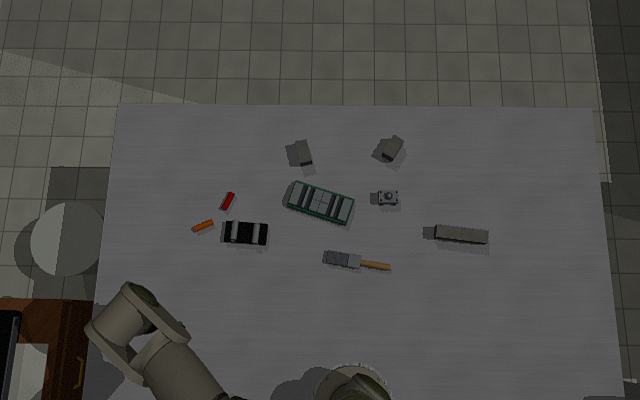

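Candidates in the scene image: the whole prism is the long bar at (181,152). The short bars at (225,260) and (352,277) are the broken halves. The steel rollers lie in the black rack at (425,190) and (450,195). The red (461,234) and orange (493,211) bars are decoys. The bridge is at (251,203) and the jig at (338,212). Next I'll enlarge the view and measure from depth in both views.

```bash
cat > h.py <<'E'
import numpy as np,cv2
from rig import sensors,cams
def K(n):
    c=cams.calibration(n);f=200/np.tan(np.radians(c["vertical_fov"])/2);return f,c["cx"],c["cy"],np.array(c["extrinsics"])
def cloud(n,d):
    f,cx,cy,T=K(n);v,u=np.mgrid[:400,:640]
    P=np.stack([(u-cx)/f*d,(v-cy)/f*d,d],-1)@T[:3,:3].T+T[:3,3];P[d==0]=np.nan;return P
def ray(n,u,v,z):
    f,cx,cy,T=K(n);r=T[:3,:3]@np.array([(u-cx)/f,(v-cy)/f,1]);return T[:3,3]+r*(z-T[2,3])/r[2]
def pix(n,p):
    f,cx,cy,T=K(n);c=T[:3,:3].T@(np.asarray(p)-T[:3,3]);return c[0]/c[2]*f+cx,c[1]/c[2]*f+cy
def tri(p1,p2,n1="scene",n2="top"):
    A=[];b=[]
    for n,(u,v) in((n1,p1),(n2,p2)):
        f,cx,cy,T=K(n);r=T[:3,:3]@np.array([(u-cx)/f,(v-cy)/f,1]);r/=np.linalg.norm(r);M=np.eye(3)-np.outer(r,r);A.append(M);b.append(M@T[:3,3])
    return np.linalg.lstsq(np.vstack(A),np.hstack(b),rcond=None)[0]
def crop(n,p,u0,v0,w,h,k,name):
    cv2.imwrite(name,cv2.resize(p[v0:v0+h,u0:u0+w],None,fx=k,fy=k,interpolation=cv2.INTER_CUBIC))
E
python3 - <<'E'
from h import *
for n in("scene","top"):
    d=np.load(f"pics/{n}0.npy");P=cloud(n,d);X,Y,Z=P[...,0],P[...,1],P[...,2]
    t=(X>.25)&(X<.85)&(Y>-.4)&(Y<.4)&(abs(Z)<.006);print(n,"table",np.nanmean(Z[t]),np.nanstd(Z[t]))
    m=(X>.25)&(X<.9)&(Y>-.45)&(Y<.4)&(Z>.008)&(Z<.12)
    k,l,st,_=cv2.connectedComponentsWithStats(m.astype(np.uint8))
    for i in range(1,k):
        if st[i,4]<25:continue
        q=P[l==i];zt=np.percentile(q[:,2],95);top=q[q[:,2]>zt-.008]
        r=cv2.minAreaRect((top[:,:2]*1000).astype(np.float32))
        print(st[i],"z95 %.3f"%zt,"rect",np.round(r[0],1),np.round(r[1],1),round(r[2],1))
p=cv2.imread("pics/scene0.png");crop("s",p,140,120,380,180,2.1,"pics/c1.png")
E
```

```text
scene table 0.00043351564908718785 0.001840460190958239
[ 149  135   64   33 1159] z95 0.043 rect [ 508.3 -332.4] [162.2  44.2] 83.4
[271 134  72  29 772] z95 0.022 rect [420.4 -14.8] [198.6  44.5] 78.7
[ 409  176   54   35 1301] z95 0.037 rect [509.6 338.8] [91.1 62.4] 80.6
[ 295  183   88   63 2732] z95 0.033 rect [607.6 105.9] [190.9  72.8] 71.6
[236 193  30  23 504] z95 0.040 rect [ 628.9 -108.2] [59.  37.5] 88.9
[453 227   9  19  96] z95 0.022 rect [618.2 397.9] [16.  46.3] 67.1
[206 242  37  38 771] z95 0.043 rect [ 790.9 -126.4] [42.2 74.6] 58.1
[342 257  23  41 744] z95 0.043 rect [771.7 164.4] [79.5 40.4] 15.6
top table -0.0003609068631969407 0.0027897977109020487
[382 135  22  27 314] z95 0.045 rect [ 788.  -125.5] [40.2 71.8] 59.5
[295 138  18  29 314] z95 0.045 rect [768.3 163.7] [75.2 39.4] 15.0
[ 287  181   68   45 1743] z95 0.034 rect [605.6 106.3] [190.6  72.5] 72.3
[378 190  21  15 287] z95 0.040 rect [ 625.2 -109.2] [39.  60.9] 1.1
[228 192   7  15  57] z95 0.023 rect [614.2 393.7] [13.7 42.1] 81.3
[225 220  43  26 874] z95 0.037 rect [507.8 345.8] [106.   60.3] 81.4
[434 224  55  21 786] z95 0.044 rect [ 507.3 -332.5] [160.7  41.5] 83.5
[326 251  65  20 631] z95 0.024 rect [418.6 -15. ] [198.1  41.1] 81.0
```

View pics/c1.png

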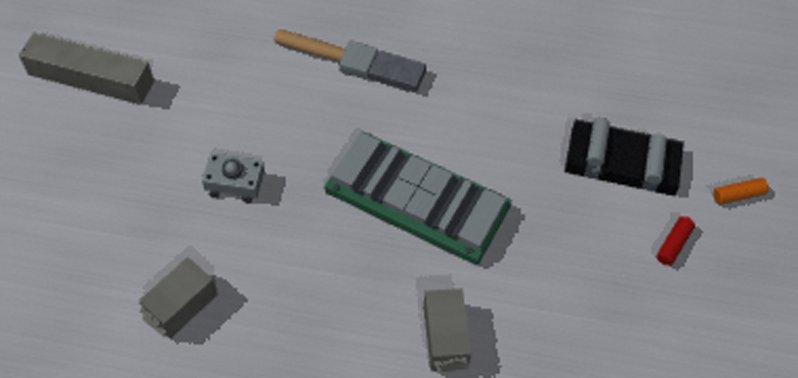

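The crop confirms it: two grey steel rollers in the black rack, red and orange decoys beside it, the whole bar at the far left, and the bridge with its ball seat. Next I'll measure the rollers and jig more closely in both views.

```bash
cat >> h.py <<'E'
def rollers(n,p,d,c,R=.09,zmin=.028,lum=85):
    """bright pixels above zmin near c -> rect per blob"""
    P=cloud(n,d);g=cv2.cvtColor(p,cv2.COLOR_BGR2GRAY)
    m=(np.hypot(P[...,0]-c[0],P[...,1]-c[1])<R)&(P[...,2]>zmin)&(g>lum)
    k,l,st,ce=cv2.connectedComponentsWithStats(m.astype(np.uint8));o=[]
    for i in range(1,k):
        if st[i,4]<20:continue
        q=P[l==i];r=cv2.minAreaRect((q[:,:2]*1000).astype(np.float32));o.append((ce[i],st[i,4],np.nanmax(q[:,2]),r))
    return o
def step(x,y,z,yaw):
    """rows shift/turn from the measured pose to TCP x,y,z (mm), jaw direction yaw deg, pointing down"""
    from scipy.spatial.transform import Rotation as Ro
    s=sensors.observe();R=np.array(s["tool_rot"]);a=np.radians(yaw)
    T=np.array([[0,np.cos(a),np.sin(a)],[0,np.sin(a),-np.cos(a)],[-1,0,0]])
    t=R.T@(np.array([x,y,z])/1000-np.array(s["position"]));dr=Ro.from_matrix(R.T@T).as_rotvec()
    print("t=%.1f yaw=%.1f pos=%s f=%s w=%.4f"%(s["time_s"],np.degrees(np.arctan2(R[1,1],R[0,1])),np.round(np.array(s["position"])*1000,1),np.round(s["ft_force"],1),s["grip_width"]))
    print("translation",np.round(t,4).tolist(),"dr",np.round(dr,4).tolist())
E
python3 - <<'E'
from h import *
for n in("scene","top"):
    d=np.load(f"pics/{n}0.npy");p=cv2.imread(f"pics/{n}0.png");g=cv2.cvtColor(p,cv2.COLOR_BGR2GRAY)
    P=cloud(n,d)
    for lum in(50,70):
        for ce,a,z,r in rollers(n,p,d,(.509,.342),lum=lum):print(n,lum,np.round(ce,1),a,round(float(z),4),np.round(r[0],1),np.round(r[1],1),round(r[2],1))
    # jig: steel bed top + green foot outline
    X,Y,Z=P[...,0],P[...,1],P[...,2];near=np.hypot(X-.607,Y-.106)<.125
    for nm,m in(("bed",near&(Z>.026)&(Z<.04)),("foot",near&(Z>.004)&(p[...,1]>p[...,2]*1.25)&(p[...,1]>40)),("rack",(np.hypot(X-.509,Y-.342)<.085)&(Z>.016)&(Z<.03))):
        r=cv2.minAreaRect((P[m][:,:2]*1000).astype(np.float32));print(n,nm,m.sum(),np.nanmedian(Z[m]),np.round(r[0],1),np.round(r[1],1),round(r[2],1))
step
from h import step
step(508,376,150,81)
a=cv2.imread("pics/scene0.png")[165:250,285:475];b=cv2.imread("pics/top0.png")[170:255,215:405]
cv2.imwrite("pics/c2.png",cv2.resize(np.vstack([a,b]),None,fx=3.5,fy=3.5,interpolation=cv2.INTER_CUBIC))
E
```

```text
scene 50 [424.6 186.3] 164 0.0394 [504.  305.1] [19.2 61.9] 85.7
scene 50 [452.  194.3] 166 0.0404 [515.7 372.2] [18.5 62.6] 86.4
scene 70 [424.6 185.9] 152 0.0394 [503.8 304.8] [17.9 61.6] 86.2
scene 70 [452. 194.] 153 0.0404 [514.8 372. ] [17.5 60.7] 85.5
scene bed 1693 0.030119016140984334 [607.6 105.9] [190.9  72.8] 71.6
scene foot 638 0.017053682425862526 [608.7 106.2] [199.3  92.7] 72.0
scene rack 921 0.020442433216596334 [508.8 339.4] [130.8  70.7] 86.2
top 50 [234.  229.1] 102 0.0453 [513.6 371.5] [17.6 56.7] 86.6
top 50 [255.5 233. ] 101 0.0426 [501.5 304.3] [16.4 60. ] 86.8
top 70 [234.6 229.2] 69 0.0453 [514.  368.6] [12.5 55.1] 82.4
top 70 [256.2 233.1] 67 0.0423 [501.3 301.6] [11.8 57.5] 85.9
top bed 934 0.029903012579619914 [605.6 106.3] [190.6  72.5] 72.3
top foot 253 0.017777104274912414 [607.6 104.9] [199.1  90.1] 71.5
top rack 576 0.02015097729592874 [506.1 338.6] [130.8  66.3] 86.0
t=0.1 yaw=63.3 pos=[246.8 491.2 230.8] f=[-0.2 -0.1  0.3] w=0.0853
translation [0.0807, 0.0145, 0.2851] dr [-0.3087, -0.0005, 0.0013]
```

View pics/c2.png

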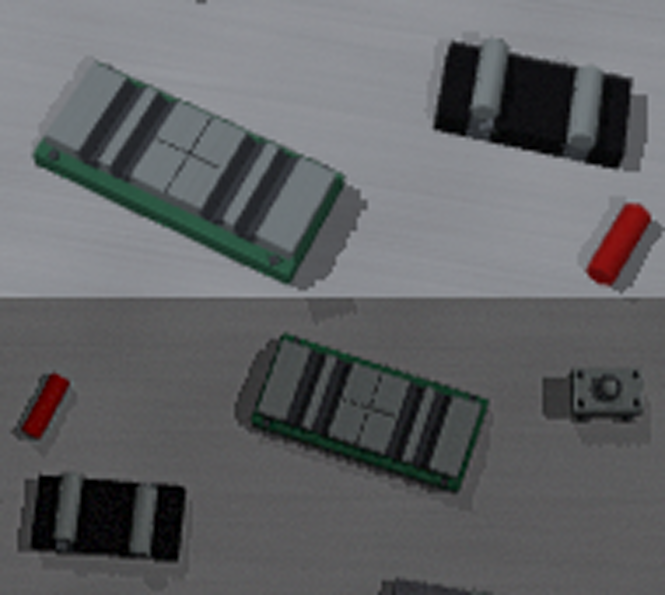

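```bash
python3 - <<'E'
from h import *
print("cross",tri((339.1,209.5),(320.4,202.1)))
print("B",tri((452.,194.3),(234.2,229.1)),"A",tri((424.6,186.3),(255.6,233.)))
for n,p in(("scene",(339.1,209.5)),("top",(320.4,202.1))):print(ray(n,*p,.03))
step(514.5,371.8,140,86)
E
```

```text
cross [0.60531952 0.10612103 0.02251236]
B [0.51425615 0.37192628 0.03011225] A [0.50282192 0.30466108 0.02975551]
[0.60974028 0.10768244 0.03      ]
[0.60368905 0.10473586 0.03      ]
t=0.1 yaw=63.3 pos=[246.8 491.2 230.8] f=[-0.2 -0.1  0.3] w=0.0853
translation [0.0907, 0.0137, 0.2928] dr [-0.396, -0.0006, 0.0012]
```

Roller heights triangulate to about 30 mm (visible upper face, 26 mm centre expected), and jig centre is about (607,106) at 72°. I'll move above roller B.

```bash
python3 -m crank '{"hand":[110,110,110,110,110],"translation":[[0,0.0137,0.2928],[0,0.0137,0.2928],[0,0.0137,0.2928],[0,0.0137,0.2928],[0,0.0137,0.2928]],"dr":[[-0.396,0,0],[-0.396,0,0],[-0.396,0,0],[-0.396,0,0],[-0.396,0,0]]}' 40; python3 -c "
from h import *
step(514.5,371.8,100,86)"
```

```text
time_s: 0.6
position: [0.4705, 0.3914, 0.231]
tool_rot: [[-0.001, 0.07, 0.998], [-0.0, 0.998, -0.07], [-1.0, -0.0, -0.001]]
ft_force: [-0.0, 1.4, 0.3]
grip_width: 0.0485
t=0.6 yaw=86.0 pos=[470.5 391.4 231. ] f=[-0.   1.4  0.3] w=0.0485
translation [0.131, -0.0165, 0.0454] dr [0.0002, -0.0007, 0.0003]
```

```bash
python3 -m crank '{"hand":[110,110],"translation":[[0,0,0],[0,0,0]],"dr":[[0,0,0],[0,0,0]]}' ; python3 -c "
from h import *
step(514.5,371.8,100,86)"
```

```text
time_s: 0.8
position: [0.4695, 0.3919, 0.2305]
tool_rot: [[-0.001, 0.072, 0.997], [-0.001, 0.997, -0.072], [-1.0, -0.001, -0.001]]
ft_force: [0.1, -0.9, -0.0]
grip_width: 0.0485
t=0.8 yaw=85.9 pos=[469.5 391.9 230.5] f=[ 0.1 -0.9 -0. ] w=0.0485
translation [0.1304, -0.0168, 0.0465] dr [-0.0019, -0.0014, 0.0007]
```

```bash
python3 -m crank '{"hand":[110,110,110,110,110],"translation":[[0,-0.0168,0.0465],[0.05,-0.0168,0.0465],[0.1,-0.0168,0.0465],[0.1,-0.0168,0.0465],[0.17,-0.0168,0.0465]],"dr":[[0,0,0],[0,0,0],[0,0,0],[0,0,0],[0,0,0]]}'; python3 -m crank '{"hand":[110,110],"translation":[[0.02,0,0],[0.02,0,0]],"dr":[[0,0,0],[0,0,0]]}' ; python3 -c "
from h import *
step(514.5,371.8,21.5,86)
o=[]
for n,(u,v) in (('scene',(380,120)),('top',(180,170))):
  p,d=cams.get_image(n);o.append(cv2.resize(p[v:v+110,u:u+150],None,fx=4,fy=4,interpolation=cv2.INTER_CUBIC)[:300 if 0 else 440])
cv2.imwrite('pics/c3.png',cv2.resize(np.hstack(o),(800,293)))"
```

```text
time_s: 1.3
position: [0.5165, 0.3752, 0.0876]
tool_rot: [[0.011, 0.068, 0.998], [0.005, 0.998, -0.068], [-1.0, 0.006, 0.011]]
ft_force: [1.7, 0.9, 0.6]
grip_width: 0.0487
time_s: 1.5
position: [0.5129, 0.3732, 0.061]
tool_rot: [[-0.003, 0.068, 0.998], [-0.001, 0.998, -0.068], [-1.0, -0.001, -0.003]]
ft_force: [-0.3, -0.5, 0.2]
grip_width: 0.0487
t=1.5 yaw=86.1 pos=[512.9 373.2  61. ] f=[-0.3 -0.5  0.2] w=0.0487
translation [0.0395, -0.0013, 0.0018] dr [0.0015, -0.0026, 0.0014]
```

View pics/c3.png

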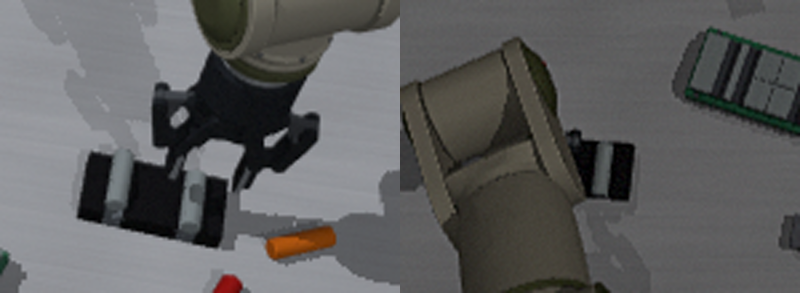

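The scene view shows the open fingers at crop (175,165) and (240,180), one on each side of the right roller at (192,200). I'll descend and close.

```bash
python3 -m crank '{"hand":[110,110,110,110,110],"translation":[[0.015,-0.0013,0.0018],[0.028,-0.0013,0.0018],[0.036,-0.0013,0.0018],[0.0395,-0.0013,0.0018],[0.0395,-0.0013,0.0018]],"dr":[[0,0,0],[0,0,0],[0,0,0],[0,0,0],[0,0,0]]}'; python3 -m crank '{"hand":[170,200,215,230,230],"translation":[[0,0,0],[0,0,0],[0,0,0],[0,0,0],[0,0,0]],"dr":[[0,0,0],[0,0,0],[0,0,0],[0,0,0],[0,0,0]]}' 40 ; python3 -c "
from h import *
step(514.5,371.8,120,86)"
```

```text
time_s: 2.1
position: [0.5158, 0.3713, 0.0219]
tool_rot: [[-0.0, 0.07, 0.998], [-0.0, 0.998, -0.07], [-1.0, -0.0, -0.0]]
ft_force: [-0.1, -0.7, -0.8]
grip_width: 0.0486
time_s: 2.6
position: [0.5162, 0.3716, 0.0225]
tool_rot: [[0.001, 0.07, 0.998], [0.001, 0.998, -0.07], [-1.0, 0.001, 0.001]]
ft_force: [-0.2, 2.0, 5.3]
grip_width: 0.0181
t=2.6 yaw=86.0 pos=[516.2 371.6  22.5] f=[-0.2  2.   5.3] w=0.0181
translation [-0.0975, 0.0002, -0.0016] dr [0.0, 0.0012, -0.001]
```

```bash
python3 -m crank '{"hand":[230,230,230],"translation":[[0,0,0],[-0.004,0,0],[-0.008,0,0]],"dr":[[0,0,0],[0,0,0],[0,0,0]]}' 40 ; python3 -c "
from h import *
step(514.5,371.8,120,86)
for n,(u,v) in (('scene',(380,120)),):
  p,d=cams.get_image(n);cv2.imwrite('pics/c4.png',cv2.resize(p[v+20:v+110,u:u+130],None,fx=5,fy=5,interpolation=cv2.INTER_CUBIC))"
```

```text
time_s: 2.9
position: [0.5155, 0.3708, 0.0296]
tool_rot: [[-0.001, 0.07, 0.998], [-0.001, 0.998, -0.07], [-1.0, -0.001, -0.001]]
ft_force: [0.2, -0.1, -1.1]
grip_width: 0.018
t=2.9 yaw=86.0 pos=[515.5 370.8  29.6] f=[ 0.2 -0.1 -1.1] w=0.0180
translation [-0.0904, 0.0008, -0.0012] dr [-0.0, -0.0011, 0.001]
```

View pics/c4.png

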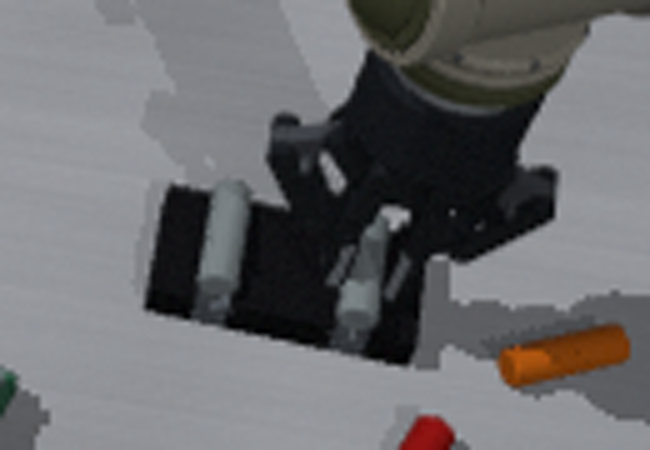

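The roller is held: force −1.1 N and it has left its groove (crop (360,280)). I'll carry it to the +60 groove.

```bash
python3 -m crank '{"hand":[230,230],"translation":[[-0.05,0,0],[-0.07,0,0]],"dr":[[0,0,0],[0,0,0]]}' ; python3 -c "
from h import *
step(627.1,162.6,100,72)"
```

```text
time_s: 3.15
position: [0.5168, 0.3715, 0.1031]
tool_rot: [[0.004, 0.07, 0.998], [0.001, 0.998, -0.07], [-1.0, 0.002, 0.003]]
ft_force: [0.2, 0.3, -0.8]
grip_width: 0.0179
t=3.1 yaw=86.0 pos=[516.8 371.5 103.1] f=[ 0.2  0.3 -0.8] w=0.0179
translation [0.0032, -0.2007, 0.1246] dr [0.2443, 0.0032, -0.0021]
```

```bash
python3 -m crank '{"hand":[230,230,230,230,230],"translation":[[0,-0.2007,0.1246],[0,-0.2007,0.1246],[0,-0.2007,0.1246],[0,-0.2007,0.1246],[0,-0.2007,0.1246]],"dr":[[0.244,0,0],[0.244,0,0],[0.244,0,0],[0.244,0,0],[0.244,0,0]]}' ;python3 -m crank '{"hand":[230,230,230],"translation":[[0,0,0],[0,0,0],[0,0,0]],"dr":[[0,0,0],[0,0,0],[0,0,0]]}' ; python3 -c "
from h import *
step(627.1,162.6,50,72)"
```

```text
time_s: 3.65
position: [0.6271, 0.1592, 0.0996]
tool_rot: [[-0.0, 0.31, 0.951], [-0.001, 0.951, -0.31], [-1.0, -0.001, -0.0]]
ft_force: [0.5, 0.9, -1.0]
grip_width: 0.0179
time_s: 3.95
position: [0.6255, 0.1632, 0.0997]
tool_rot: [[-0.001, 0.308, 0.951], [0.0, 0.951, -0.308], [-1.0, -0.0, -0.001]]
ft_force: [0.3, 0.6, -1.0]
grip_width: 0.0181
t=4.0 yaw=72.1 pos=[625.5 163.2  99.7] f=[ 0.3  0.6 -1. ] w=0.0181
translation [0.0497, -0.0001, 0.0018] dr [0.0014, -0.0008, 0.0001]
```

```bash
python3 -m crank '{"hand":[230,230,230],"translation":[[0.04,0,0.0015],[0.052,0,0.0015],[0.052,0,0.0015]],"dr":[[0,0,0],[0,0,0],[0,0,0]]}' ; python3 -c "
from h import *
step(627.1,162.6,32.5,72)
for n,(u,v) in (('scene',(290,150)),('top',(270,160))):
  p,d=cams.get_image(n);cv2.imwrite('pics/c5%s.png'%n,p[v:v+100,u:u+110])
a=[cv2.resize(cv2.imread('pics/c5%s.png'%n),None,fx=3.6,fy=3.6,interpolation=cv2.INTER_CUBIC) for n in('scene','top')]
cv2.imwrite('pics/c5.png',np.hstack(a))"
```

```text
time_s: 4.25
position: [0.626, 0.1627, 0.046]
tool_rot: [[-0.005, 0.307, 0.952], [-0.0, 0.952, -0.307], [-1.0, -0.002, -0.005]]
ft_force: [-0.3, -1.0, 0.3]
grip_width: 0.0182
t=4.2 yaw=72.1 pos=[626.  162.7  46. ] f=[-0.3 -1.   0.3] w=0.0182
translation [0.0135, 0.0003, 0.0012] dr [0.0017, -0.0045, 0.0018]
```

View pics/c5.png

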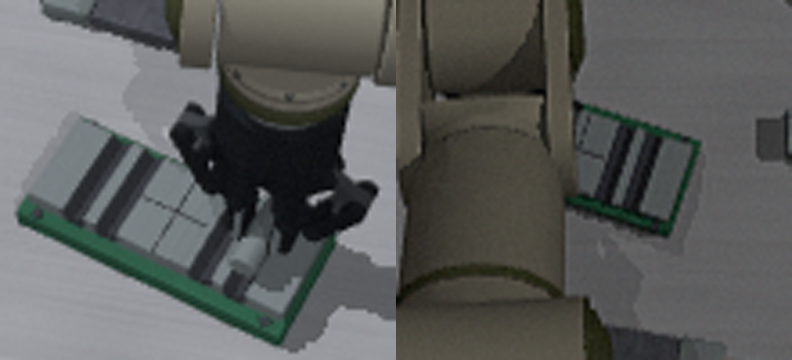

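The roller end is at crop (245,250), in line with the outer groove that shows below it at (238,288). I'll lower it in.

```bash
python3 -m crank '{"hand":[230,230,230,230],"translation":[[0.006,0,0.0012],[0.01,0,0.0012],[0.012,0,0.0012],[0.0125,0,0.0012]],"dr":[[0,0,0],[0,0,0],[0,0,0],[0,0,0]]}' ; python3 -c "
from h import *
step(627.1,162.6,32.5,72)"
```

```text
time_s: 4.75
position: [0.6287, 0.1614, 0.0352]
tool_rot: [[-0.0, 0.309, 0.951], [-0.0, 0.951, -0.309], [-1.0, -0.0, -0.0]]
ft_force: [-1.7, -0.8, -1.8]
grip_width: 0.018
t=4.8 yaw=72.0 pos=[628.7 161.4  35.2] f=[-1.7 -0.8 -1.8] w=0.0180
translation [0.0027, 0.0006, -0.0019] dr [0.0003, -0.0002, 0.0001]
```

```bash
python3 -m crank '{"hand":[230,230,230,230],"translation":[[0.001,0,-0.001],[0.002,0,-0.001],[0.003,0,-0.001],[0.003,0,-0.001]],"dr":[[0,0,0],[0,0,0],[0,0,0],[0,0,0]]}' ; python3 -c "
from h import *
step(627.1,162.6,32.5,72)"
```

```text
time_s: 5.15
position: [0.6278, 0.1616, 0.0327]
tool_rot: [[0.0, 0.309, 0.951], [-0.0, 0.951, -0.309], [-1.0, -0.0, 0.0]]
ft_force: [-1.8, -2.1, 2.9]
grip_width: 0.0186
t=5.2 yaw=72.0 pos=[627.8 161.6  32.7] f=[-1.8 -2.1  2.9] w=0.0186
translation [0.0002, 0.0008, -0.001] dr [0.0004, 0.0003, 0.0003]
```

Contact at the expected height with light force. I'll release and rise.

```bash
python3 -m crank '{"hand":[205,180,140,110,110],"translation":[[0,0,0],[0,0,0],[0,0,0],[0,0,0],[0,0,0]],"dr":[[0,0,0],[0,0,0],[0,0,0],[0,0,0],[0,0,0]]}' ; python3 -m crank '{"hand":[110,110,110],"translation":[[-0.03,0,0],[-0.07,0,0],[-0.1,0,0]],"dr":[[0,0,0],[0,0,0],[0,0,0]]}' ; python3 -c "
from h import *
step(502.8,304.8,130,86)"
```

```text
time_s: 5.65
position: [0.6278, 0.1619, 0.0322]
tool_rot: [[0.0, 0.309, 0.951], [0.0, 0.951, -0.309], [-1.0, 0.0, -0.0]]
ft_force: [0.1, -0.5, -0.7]
grip_width: 0.0483
time_s: 5.95
position: [0.6281, 0.1619, 0.1345]
tool_rot: [[0.002, 0.309, 0.951], [0.0, 0.951, -0.309], [-1.0, 0.001, 0.001]]
ft_force: [-0.3, -0.1, -0.2]
grip_width: 0.0485
t=6.0 yaw=72.0 pos=[628.1 161.9 134.5] f=[-0.3 -0.1 -0.2] w=0.0485
translation [0.0043, 0.0973, -0.1633] dr [-0.2439, 0.0016, -0.0006]
```

Next I'll go above roller A and look at the placed roller from there.

```bash
python3 -m crank '{"hand":[110,110,110,110,110],"translation":[[0,0.0973,-0.1633],[0,0.0973,-0.1633],[0,0.0973,-0.1633],[0,0.0973,-0.1633],[0,0.0973,-0.1633]],"dr":[[-0.244,0,0],[-0.244,0,0],[-0.244,0,0],[-0.244,0,0],[-0.244,0,0]]}'>/dev/null;python3 -m crank '{"hand":[110,110],"translation":[[0,0,0],[0,0,0]],"dr":[[0,0,0],[0,0,0]]}'  >/dev/null; python3 - <<'E'
from h import *
step(502.8,304.8,60,86)
J=np.array([607,106.]);a=np.radians(72);ex=np.array([np.cos(a),np.sin(a)]);ey=np.array([-ex[1],ex[0]])
o=[]
for n,(u,v) in (('scene',(290,175)),('top',(280,165))):
    p,d=cams.get_image(n);cv2.imwrite(f"pics/{n}1.png",p);np.save(f"pics/{n}1.npy",d)
    P=cloud(n,d);m=(np.hypot(P[...,0]-.6255,P[...,1]-.163)<.045)&(P[...,2]>.0365)
    q=P[m][:,:2]*1000-J;print(n,m.sum(),"jig x %.1f..%.1f y %.1f..%.1f"%(*np.percentile(q@ex,[2,98]),*np.percentile(q@ey,[1,99])))
    o.append(cv2.resize(p[v:v+80,u:u+100],None,fx=4,fy=4,interpolation=cv2.INTER_CUBIC))
cv2.imwrite('pics/c6.png',np.hstack(o))
E
```

```text
t=6.7 yaw=86.0 pos=[503.2 304.1 132.3] f=[-0.6  0.4 -0.4] w=0.0484
translation [0.0723, 0.0006, -0.0004] dr [-0.0008, 0.0003, 0.0001]
scene 190 jig x 51.5..69.8 y -29.7..28.0
top 116 jig x 50.0..68.9 y -27.4..31.5
```

View pics/c6.png

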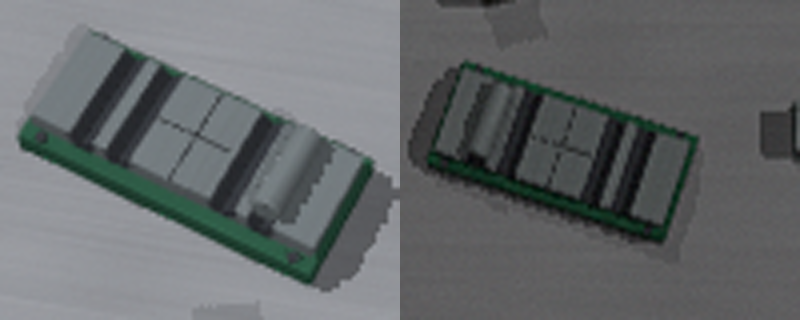

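Roller 1 lies in the outer +60 groove (jig x ≈ 60, y ≈ +0.6 ± 1.5 mm). Now roller A.

```bash
python3 -m crank '{"hand":[110,110,110,110,110],"translation":[[0.045,0,0],[0.08,0,0],[0.1,0,0],[0.11,0.0003,0],[0.11,0.0003,0]],"dr":[[0,0,0],[0,0,0],[0,0,0],[0,0,0],[0,0,0]]}';  python3 -c "
from h import *
step(502.8,304.8,22,86)"
```

```text
time_s: 7.25
position: [0.5027, 0.3044, 0.0214]
tool_rot: [[-0.002, 0.071, 0.997], [-0.001, 0.997, -0.071], [-1.0, -0.001, -0.002]]
ft_force: [0.2, 0.2, 0.6]
grip_width: 0.0486
t=7.2 yaw=85.9 pos=[502.7 304.4  21.4] f=[0.2 0.2 0.6] w=0.0486
translation [-0.0006, 0.0004, 0.0001] dr [-0.001, -0.0016, 0.0008]
```

```bash
python3 -m crank '{"hand":[170,200,215,230,230],"translation":[[0,0,0],[0,0,0],[0,0,0],[0,0,0],[0,0,0]],"dr":[[0,0,0],[0,0,0],[0,0,0],[0,0,0],[0,0,0]]}' 40 ;python3 -m crank '{"hand":[230,230,230,230],"translation":[[0,0,0],[-0.02,0,0],[-0.06,0,0],[-0.085,0,0]],"dr":[[0,0,0],[0,0,0],[0,0,0],[0,0,0]]}'; python3 -c "
from h import *
step(588.5,48.9,105,72)"
```

```text
time_s: 7.75
position: [0.5032, 0.3044, 0.0238]
tool_rot: [[0.002, 0.069, 0.998], [-0.001, 0.998, -0.069], [-1.0, -0.001, 0.002]]
ft_force: [-0.4, -4.3, 4.9]
grip_width: 0.0181
time_s: 8.15
position: [0.5031, 0.3053, 0.1105]
tool_rot: [[0.003, 0.07, 0.998], [0.001, 0.998, -0.07], [-1.0, 0.001, 0.003]]
ft_force: [-0.8, -0.3, -1.2]
grip_width: 0.018
t=8.2 yaw=86.0 pos=[503.1 305.3 110.5] f=[-0.8 -0.3 -1.2] w=0.0180
translation [0.0055, -0.2498, 0.103] dr [0.2444, 0.003, -0.0018]
```

```bash
python3 -m crank '{"hand":[230,230,230,230,230],"translation":[[0,-0.2498,0.103],[0,-0.2498,0.103],[0,-0.2498,0.103],[0,-0.2498,0.103],[0,-0.2498,0.103]],"dr":[[0.244,0,0],[0.244,0,0],[0.244,0,0],[0.244,0,0],[0.244,0,0]]}' >/dev/null;python3 -m crank '{"hand":[230,230],"translation":[[0,0,0],[0,0,0]],"dr":[[0,0,0],[0,0,0]]}' ; python3 -c "
from h import *
step(588.9,48.8,50,72)"
```

```text
time_s: 8.85
position: [0.5816, 0.0668, 0.1079]
tool_rot: [[0.001, 0.311, 0.95], [0.0, 0.95, -0.311], [-1.0, 0.0, 0.001]]
ft_force: [-0.0, -0.3, -2.2]
grip_width: 0.0186
t=8.8 yaw=71.9 pos=[581.6  66.8 107.9] f=[-0.  -0.3 -2.2] w=0.0186
translation [0.0579, -0.0149, 0.0125] dr [-0.0019, 0.0006, -0.0004]
```

```bash
python3 -m crank '{"hand":[230,230,230,230,230],"translation":[[0,-0.0149,0.0125],[0.03,-0.0149,0.0125],[0.055,-0.0149,0.0125],[0.055,-0.0149,0.0125],[0.055,-0.0149,0.0125]],"dr":[[0,0,0],[0,0,0],[0,0,0],[0,0,0],[0,0,0]]}' ; python3 -c "
from h import *
step(588.9,48.8,33,72)
for n,(u,v) in (('scene',(280,150)),):
  p,d=cams.get_image(n);cv2.imwrite('pics/c7.png',cv2.resize(p[v:v+100,u:u+120],None,fx=4,fy=4,interpolation=cv2.INTER_CUBIC))"
```

```text
time_s: 9.35
position: [0.589, 0.0502, 0.053]
tool_rot: [[0.0, 0.308, 0.952], [-0.0, 0.952, -0.308], [-1.0, 0.0, 0.0]]
ft_force: [-1.0, 0.5, -0.6]
grip_width: 0.0179
t=9.3 yaw=72.1 pos=[589.   50.2  53. ] f=[-1.   0.5 -0.6] w=0.0179
translation [0.02, -0.0014, 0.0003] dr [0.0015, 0.0004, -0.0]
```

View pics/c7.png

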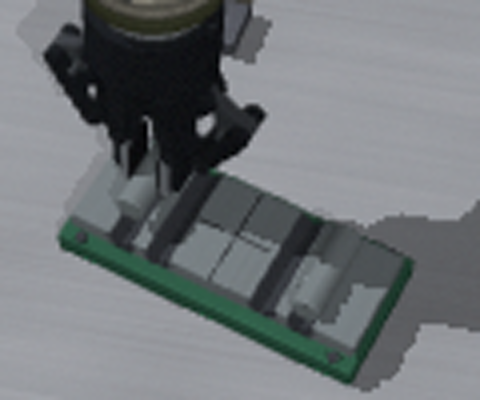

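The roller end is at crop (137,200), over the outermost left groove at (122,235). I'll lower it.

```bash
python3 -m crank '{"hand":[230,230,230,230,230],"translation":[[0.01,-0.0012,0],[0.015,-0.0012,0],[0.018,-0.0012,0],[0.019,-0.0012,0],[0.02,-0.0012,0]],"dr":[[0,0,0],[0,0,0],[0,0,0],[0,0,0],[0,0,0]]}' ; python3 -c "
from h import *
step(588.9,48.8,33,72)"
```

```text
time_s: 9.9
position: [0.5883, 0.0481, 0.0337]
tool_rot: [[0.0, 0.308, 0.951], [-0.001, 0.951, -0.308], [-1.0, -0.001, 0.001]]
ft_force: [-8.5, -2.9, 19.5]
grip_width: 0.018
t=9.9 yaw=72.0 pos=[588.3  48.1  33.7] f=[-8.5 -2.9 19.5] w=0.0180
translation [0.0007, 0.0008, 0.0003] dr [0.0006, 0.0006, 0.001]
```

Contact is firm at 19.5 N, so the roller is seated. I'll back off 1 mm and release.

```bash
python3 -m crank '{"hand":[230,205,180,140,110],"translation":[[-0.0007,0,0],[-0.0007,0,0],[-0.0007,0,0],[-0.0007,0,0],[-0.0007,0,0]],"dr":[[0,0,0],[0,0,0],[0,0,0],[0,0,0],[0,0,0]]}' ; python3 -m crank '{"hand":[110,110,110,110],"translation":[[0,0,0],[-0.03,0,0],[-0.07,0,0],[-0.1,0,0]],"dr":[[0,0,0],[0,0,0],[0,0,0],[0,0,0]]}' ; python3 -c "
from h import *
step(507.8,-332.5,150,-6.5)"
```

```text
time_s: 10.4
position: [0.5885, 0.0488, 0.0329]
tool_rot: [[0.0, 0.309, 0.951], [0.0, 0.951, -0.309], [-1.0, 0.0, 0.0]]
ft_force: [0.3, 0.6, 0.8]
grip_width: 0.0483
time_s: 10.8
position: [0.5887, 0.0487, 0.135]
tool_rot: [[0.001, 0.309, 0.951], [-0.0, 0.951, -0.309], [-1.0, 0.0, 0.001]]
ft_force: [0.8, 0.1, 0.6]
grip_width: 0.0488
t=10.8 yaw=72.0 pos=[588.7  48.7 135. ] f=[0.8 0.1 0.6] w=0.0488
translation [-0.0151, -0.3875, 0.0407] dr [1.3705, 0.0008, -0.0012]
```

```bash
python3 -m crank '{"hand":[0,0,0,0,0],"translation":[[-0.015,-0.3875,0.0407],[-0.015,-0.3875,0.0407],[-0.015,-0.3875,0.0407],[-0.015,-0.3875,0.0407],[-0.015,-0.3875,0.0407]],"dr":[[1.37,0,0],[1.37,0,0],[1.37,0,0],[1.37,0,0],[1.37,0,0]]}' >/dev/null; python3 -m crank '{"hand":[0],"translation":[[0,0,0]],"dr":[[0,0,0]]}' ; python3 - <<'E'
from h import *
step(507.8,-332.5,150,-6.5)
J=np.array([607,106.]);a=np.radians(72);ex=np.array([np.cos(a),np.sin(a)]);ey=np.array([-ex[1],ex[0]])
o=[]
for n,(u,v) in (('scene',(290,175)),('top',(280,165))):
    p,d=cams.get_image(n);cv2.imwrite(f"pics/{n}2.png",p);np.save(f"pics/{n}2.npy",d);P=cloud(n,d)
    for c in((.6255,.163),(.5885,.0489)):
        m=(np.hypot(P[...,0]-c[0],P[...,1]-c[1])<.045)&(P[...,2]>.0365)
        q=P[m][:,:2]*1000-J;print(n,m.sum(),"jig x %.1f..%.1f y %.1f..%.1f"%(*np.percentile(q@ex,[2,98]),*np.percentile(q@ey,[1,99])))
    o.append(cv2.resize(p[v:v+80,u:u+100],None,fx=4,fy=4,interpolation=cv2.INTER_CUBIC))
cv2.imwrite('pics/c8.png',np.hstack(o))
E
```

```text
time_s: 11.4
position: [0.5355, -0.2012, 0.1427]
tool_rot: [[0.001, 0.879, 0.477], [-0.002, 0.477, -0.879], [-1.0, -0.0, 0.002]]
ft_force: [-0.5, 1.2, -0.5]
grip_width: 0.0855
t=11.4 yaw=28.5 pos=[ 535.5 -201.2  142.7] f=[-0.5  1.2 -0.5] w=0.0855
translation [-0.0071, -0.087, 0.1022] dr [0.6104, 0.0018, -0.0003]
scene 195 jig x 51.3..70.0 y -31.0..29.4
scene 179 jig x -67.9..-49.7 y -29.4..29.0
top 114 jig x 49.7..68.8 y -27.7..30.4
top 123 jig x -80.9..-50.6 y -26.9..31.9
```

View pics/c8.png

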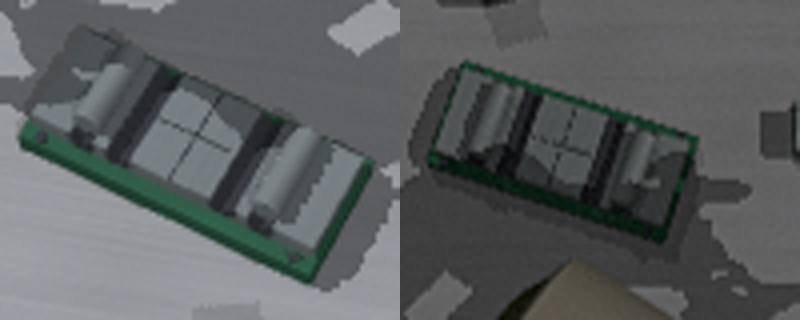

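Both rollers are in the outermost grooves, with axial offsets under about 1 mm. Next is the prism.

```bash
python3 -m crank '{"hand":[0,0,0,0,0],"translation":[[0,-0.087,0.1022],[0,-0.087,0.1022],[0,-0.087,0.1022],[0,-0.087,0.1022],[0,-0.087,0.1022]],"dr":[[0.61,0,0],[0.61,0,0],[0.61,0,0],[0.61,0,0],[0.61,0,0]]}' >/dev/null; python3 -m crank '{"hand":[0,0],"translation":[[0,0,0],[0,0,0]],"dr":[[0,0,0],[0,0,0]]}' ; python3 - <<'E'
from h import *
step(507.8,-332.5,70,-6.5)
p,d=cams.get_image('scene');cv2.imwrite('pics/c9.png',cv2.resize(p[60:180,120:280],None,fx=4,fy=4,interpolation=cv2.INTER_CUBIC))
E
```

```text
time_s: 12.2
position: [0.5106, -0.326, 0.1427]
tool_rot: [[-0.0, 0.995, -0.098], [0.0, -0.098, -0.995], [-1.0, -0.0, -0.0]]
ft_force: [0.1, 0.6, 0.1]
grip_width: 0.0854
t=12.2 yaw=-5.6 pos=[ 510.6 -326.   142.7] f=[0.1 0.6 0.1] w=0.0854
translation [0.0727, -0.0022, 0.0068] dr [0.0156, -0.0001, 0.0]
```

View pics/c9.png

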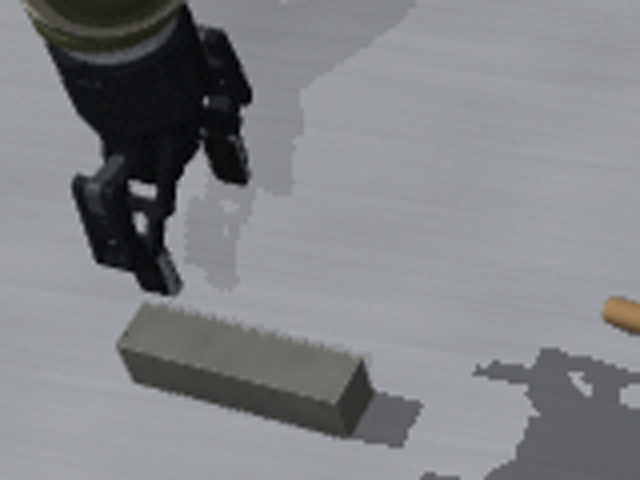

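The prism lies below the open fingers with about 22 mm clearance a side. I'll descend, grip at 80 N, and lift.

```bash
python3 -m crank '{"hand":[0,0,0,0,0],"translation":[[0.03,-0.0022,0.0068],[0.07,-0.0022,0.0068],[0.11,-0.0022,0.0068],[0.136,-0.0022,0.0068],[0.136,-0.0022,0.0068]],"dr":[[0.0156,0,0],[0.0156,0,0],[0.0156,0,0],[0.0156,0,0],[0.0156,0,0]]}' ; python3 -c "
from h import *
step(507.8,-332.5,6,-6.5)";python3 -m crank '{"hand":[60,110,150,180,200],"translation":[[0,0,0],[0,0,0],[0,0,0],[0,0,0],[0,0,0]],"dr":[[0,0,0],[0,0,0],[0,0,0],[0,0,0],[0,0,0]]}' 80;  python3 -m crank '{"hand":[200],"translation":[[0,0,0]],"dr":[[0,0,0]]}' 
```

```text
time_s: 12.75
position: [0.506, -0.3319, 0.0034]
tool_rot: [[-0.005, 0.993, -0.116], [0.005, -0.116, -0.993], [-1.0, -0.005, -0.004]]
ft_force: [0.3, 0.3, -0.7]
grip_width: 0.0856
t=12.8 yaw=-6.7 pos=[ 506.  -331.9    3.4] f=[ 0.3  0.3 -0.7] w=0.0856
translation [-0.0026, 0.0018, 0.0004] dr [-0.0028, -0.0043, 0.0054]
time_s: 13.25
position: [0.508, -0.3344, 0.0085]
tool_rot: [[0.003, 0.993, -0.118], [-0.002, -0.118, -0.993], [-1.0, 0.003, 0.002]]
ft_force: [1.1, 0.4, 7.1]
grip_width: 0.0393
time_s: 13.35
position: [0.508, -0.3344, 0.0086]
tool_rot: [[0.003, 0.993, -0.118], [-0.002, -0.118, -0.993], [-1.0, 0.003, 0.002]]
ft_force: [1.1, 0.5, 6.4]
grip_width: 0.0392
```

```bash
python3 -m crank '{"hand":[200,200,200,200,200],"translation":[[-0.02,0,0],[-0.06,0,0],[-0.1,0,0],[-0.13,0,0],[-0.13,0,0]],"dr":[[0,0,0],[0,0,0],[0,0,0],[0,0,0],[0,0,0]]}' ; python3 -c "
from h import *
step(606.2,104.1,130,-18)"
```

```text
time_s: 13.85
position: [0.5083, -0.3348, 0.141]
tool_rot: [[0.006, 0.993, -0.118], [-0.006, -0.118, -0.993], [-1.0, 0.006, 0.005]]
ft_force: [0.1, 0.2, -6.8]
grip_width: 0.0387
t=13.8 yaw=-6.8 pos=[ 508.3 -334.8  141. ] f=[ 0.1  0.2 -6.8] w=0.0387
translation [0.009, 0.0453, -0.4475] dr [0.1959, 0.0043, -0.0069]
```

```bash
python3 -m crank '{"hand":[200,200,200,200,200],"translation":[[0,0.02,-0.2],[0,0.02,-0.2],[0,0.02,-0.2],[0,0.02,-0.2],[0,0.02,-0.2]],"dr":[[0.05,0,0],[0.1,0,0],[0.15,0,0],[0.196,0,0],[0.196,0,0]]}' >/dev/null; python3 -m crank '{"hand":[200],"translation":[[0,0,0]],"dr":[[0,0,0]]}' >/dev/null; python3 -c "
from h import *
step(606.2,104.1,130,-18)"
```

```text
t=14.4 yaw=-17.9 pos=[ 550.1 -136.1  135. ] f=[ 0.2 -0.5 -5.6] w=0.0394
translation [0.0051, -0.0203, -0.2458] dr [0.0023, -0.0001, 0.003]
```

```bash
python3 -m crank '{"hand":[200,200,200,200,200],"translation":[[0,-0.0203,-0.2458],[0,-0.0203,-0.2458],[0,-0.0203,-0.2458],[0,-0.0203,-0.2458],[0,-0.0203,-0.2458]],"dr":[[0,0,0.002],[0,0,0.002],[0,0,0.002],[0,0,0.002],[0,0,0.002]]}' >/dev/null; python3 -m crank '{"hand":[200,200,200],"translation":[[0,0,0],[0,0,0],[0,0,0]],"dr":[[0,0,0],[0,0,0],[0,0,0]]}' >/dev/null; python3 -c "
from h import *
step(606.2,104.1,64,-18)"
```

```text
t=15.2 yaw=-18.1 pos=[607.3 100.7 135.7] f=[ 0.1 -0.  -6.6] w=0.0388
translation [0.0717, -0.0021, -0.003] dr [-0.0022, 0.0009, -0.0006]
```

```bash
python3 -m crank '{"hand":[200,200,200,200,200],"translation":[[0.02,-0.0021,-0.003],[0.05,-0.0021,-0.003],[0.07,-0.0021,-0.003],[0.073,-0.0021,-0.003],[0.073,-0.0021,-0.003]],"dr":[[0,0,0],[0,0,0],[0,0,0],[0,0,0],[0,0,0]]}' >/dev/null;  python3 - <<'E'
from h import *
step(606.2,104.1,56.5,-18)
for n,(u,v) in (('scene',(280,140)),):
  p,d=cams.get_image(n);cv2.imwrite('pics/c10.png',cv2.resize(p[v:v+110,u:u+120],None,fx=4.5,fy=4.5,interpolation=cv2.INTER_CUBIC))
E
```

```text
t=15.8 yaw=-18.1 pos=[606.7 104.6  63.6] f=[ 0.7  0.1 -6.1] w=0.0390
translation [0.0071, -0.0003, 0.0006] dr [-0.0022, 0.0003, -0.0015]
```

View pics/c10.png

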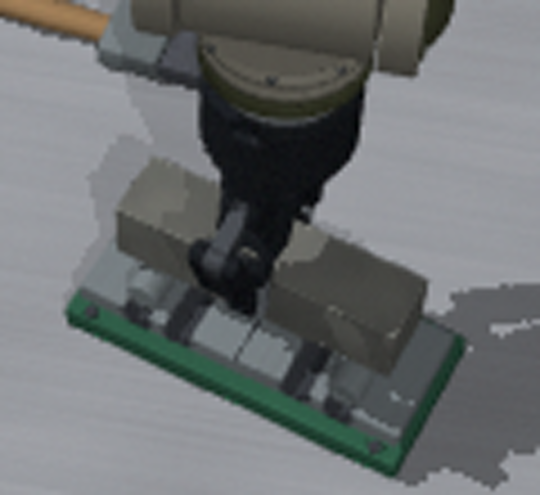

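The prism hangs above both rollers, aligned with the jig and roughly centred. The roller ends show below it at (150,285) and (345,385). I'll lower it gently.

```bash
python3 -m crank '{"hand":[200,200,200,200,200],"translation":[[0.003,0,0],[0.006,0,0],[0.0075,0,0],[0.0085,0,0],[0.0085,0,0]],"dr":[[0,0,0],[0,0,0],[0,0,0],[0,0,0],[0,0,0]]}' ;  python3 - <<'E'
from h import *
step(606.2,104.1,54.5,-18)
E
```

```text
time_s: 16.3
position: [0.6065, 0.1059, 0.0551]
tool_rot: [[0.002, 0.951, -0.309], [-0.001, -0.309, -0.951], [-1.0, 0.002, 0.0]]
ft_force: [0.3, 0.6, -6.4]
grip_width: 0.0389
t=16.3 yaw=-18.0 pos=[606.5 105.9  55.1] f=[ 0.3  0.6 -6.4] w=0.0389
translation [0.0006, 0.0003, 0.0018] dr [-0.0003, 0.0001, -0.0019]
```

```bash
python3 -m crank '{"hand":[200,200,200,200,200],"translation":[[0,0,0.001],[0.0005,0,0.001],[0.001,0,0.001],[0.0015,0,0.001],[0.0015,0,0.001]],"dr":[[0,0,0],[0,0,0],[0,0,0],[0,0,0],[0,0,0]]}' ;  python3 - <<'E'
from h import *
step(606.2,104.1,54.5,-18)
E
```

```text
time_s: 16.8
position: [0.6064, 0.1048, 0.0546]
tool_rot: [[0.003, 0.951, -0.309], [-0.001, -0.309, -0.951], [-1.0, 0.003, -0.0]]
ft_force: [-3.5, -1.2, 5.8]
grip_width: 0.039
t=16.8 yaw=-18.0 pos=[606.4 104.8  54.6] f=[-3.5 -1.2  5.8] w=0.0390
translation [0.0001, 0.0001, 0.0008] dr [-0.0004, -0.0001, -0.0029]
```

Seated: the load has transferred (+12 N). I'll release and rise.

```bash
python3 -m crank '{"hand":[140,110,80,50,30],"translation":[[0,0,0],[0,0,0],[0,0,0],[0,0,0],[0,0,0]],"dr":[[0,0,0],[0,0,0],[0,0,0],[0,0,0],[0,0,0]]}' ; python3 -m crank '{"hand":[30,30,30,30,30],"translation":[[-0.02,0,0],[-0.05,0,0],[-0.1,0,0],[-0.12,0,0],[-0.12,0,0]],"dr":[[0,0,0],[0,0,0],[0,0,0],[0,0,0],[0,0,0]]}' ; python3 -c "
from h import *
step(627,-108.7,170,0)"
```

```text
time_s: 17.3
position: [0.6064, 0.1049, 0.0536]
tool_rot: [[0.002, 0.951, -0.309], [-0.001, -0.309, -0.951], [-1.0, 0.002, -0.0]]
ft_force: [-1.0, -0.5, 0.4]
grip_width: 0.075
time_s: 17.8
position: [0.6073, 0.105, 0.1772]
tool_rot: [[0.009, 0.951, -0.309], [-0.001, -0.309, -0.951], [-1.0, 0.009, -0.002]]
ft_force: [-1.1, -0.1, -0.3]
grip_width: 0.0754
t=17.8 yaw=-18.0 pos=[607.3 105.  177.2] f=[-1.1 -0.1 -0.3] w=0.0754
translation [0.0075, 0.0847, 0.1972] dr [-0.3145, -0.0007, -0.0089]
```

```bash
python3 -m crank '{"hand":[30,30,30,30,30],"translation":[[0.007,0.0847,0.1972],[0.007,0.0847,0.1972],[0.007,0.0847,0.1972],[0.007,0.0847,0.1972],[0.007,0.0847,0.1972]],"dr":[[-0.314,0,-0.009],[-0.314,0,-0.009],[-0.314,0,-0.009],[-0.314,0,-0.009],[-0.314,0,-0.009]]}' >/dev/null; python3 -m crank '{"hand":[30,30],"translation":[[0,0,0],[0,0,0]],"dr":[[0,0,0],[0,0,0]]}' >/dev/null;  python3 - <<'E'
from h import *
J=np.array([607,106.]);a=np.radians(72);ex=np.array([np.cos(a),np.sin(a)]);ey=np.array([-ex[1],ex[0]])
o=[]
for n,(u,v) in (('scene',(230,130)),('top',(275,155))):
    p,d=cams.get_image(n);P=cloud(n,d);cv2.imwrite(f"pics/{n}3.png",p);np.save(f"pics/{n}3.npy",d)
    m=(np.hypot(P[...,0]-.607,P[...,1]-.106)<.1)&(P[...,2]>.078)&(P[...,2]<.098);q=P[m][:,:2]*1000
    r=cv2.minAreaRect(q.astype(np.float32));c=np.array(r[0])-J;print(n,m.sum(),"prism",np.round(r[0],1),np.round(r[1],1),round(r[2],1),"jig xy",c@ex,c@ey,"z",np.nanmedian(P[m][:,2]))
    m=(abs(P[...,0]-.627)<.06)&(abs(P[...,1]+.109)<.06)&(P[...,2]>.022)&(P[...,2]<.05);q=P[m][:,:2]*1000
    r=cv2.minAreaRect(q.astype(np.float32));print("bridge",m.sum(),np.round(r[0],1),np.round(r[1],1),round(r[2],1))
    o.append(cv2.resize(p[v:v+120,u:u+160],None,fx=2.5,fy=2.5,interpolation=cv2.INTER_CUBIC))
cv2.imwrite('pics/c11.png',np.hstack(o))
step(627,-108.7,100,0)
E
```

```text
scene 1123 prism [608.  105.6] [160.8  42.8] 71.9 jig xy -0.04276617087294371 -1.0244775808364834 z 0.08618399063840387
bridge 411 [ 627.8 -108.2] [64.3 45. ] 89.1
top 683 prism [606.  105.7] [159.6  42.2] 71.9 jig xy -0.597454883867666 0.8255059889300306 z 0.08544912823632678
bridge 0 [0. 0.] [0. 0.] 0.0
t=18.6 yaw=0.1 pos=[ 625.4 -107.1  166.5] f=[ 1.2 -0.6  0.2] w=0.0759
translation [0.0665, 0.0021, 0.0017] dr [0.0011, -0.0014, 0.0076]
```

View pics/c11.png

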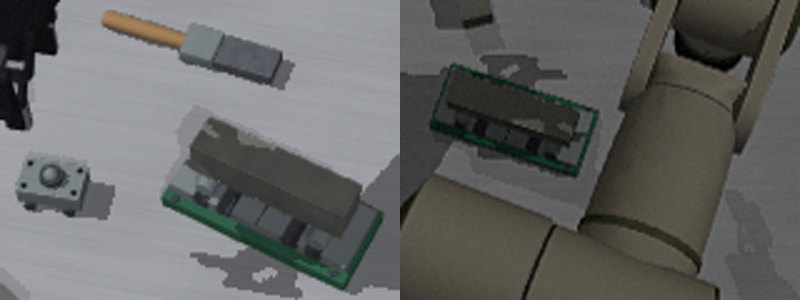

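The prism is placed: centre within about 0.5 mm of the jig centre, yaw 71.9°, top at 86 mm. Next I'll grip the bridge.

```bash
python3 -m crank '{"hand":[30,30,30,30,30],"translation":[[0.04,0.002,0.0017],[0.08,0.002,0.0017],[0.12,0.002,0.0017],[0.15,0.002,0.0017],[0.161,0.002,0.0017]],"dr":[[0,0,0.007],[0,0,0.007],[0,0,0.007],[0,0,0.007],[0,0,0.007]]}' ;  python3 -m crank '{"hand":[30],"translation":[[0,0,0]],"dr":[[0,0,0]]}' >/dev/null; python3 -c "
from h import *
step(627,-108.7,5,0)"
```

```text
time_s: 19.1
position: [0.625, -0.1083, 0.0029]
tool_rot: [[-0.005, 1.0, 0.001], [0.003, 0.001, -1.0], [-1.0, -0.005, -0.003]]
ft_force: [-0.4, 0.9, 0.7]
grip_width: 0.0752
t=19.2 yaw=0.0 pos=[ 626.1 -109.1    4.9] f=[-0.1 -0.6  0.3] w=0.0754
translation [-0.0001, 0.0009, -0.0004] dr [0.0008, -0.0016, 0.002]
```

```bash
python3 -m crank '{"hand":[80,120,150,180,200],"translation":[[0,0,0],[0,0,0],[0,0,0],[0,0,0],[0,0,0]],"dr":[[0,0,0],[0,0,0],[0,0,0],[0,0,0],[0,0,0]]}' 80;  python3 -m crank '{"hand":[200,200,200,200,200],"translation":[[0,0,0],[-0.03,0,0],[-0.08,0,0],[-0.13,0,0],[-0.18,0,0]],"dr":[[0,0,0],[0,0,0],[0,0,0],[0,0,0],[0,0,0]]}'; python3 -m crank '{"hand":[200],"translation":[[0,0,0]],"dr":[[0,0,0]]}' >/dev/null;python3 -c "
from h import *
step(606.8,105.7,185,-18)"
```

```text
time_s: 19.7
position: [0.6274, -0.1105, 0.0079]
tool_rot: [[0.004, 1.0, -0.001], [-0.0, -0.001, -1.0], [-1.0, 0.004, 0.0]]
ft_force: [-1.2, 0.3, 6.8]
grip_width: 0.0384
time_s: 20.2
position: [0.6258, -0.1103, 0.188]
tool_rot: [[-0.0, 1.0, -0.001], [0.001, -0.001, -1.0], [-1.0, -0.0, -0.001]]
ft_force: [1.6, -0.2, -4.5]
grip_width: 0.0382
t=20.3 yaw=-0.0 pos=[ 628.7 -111.2  194.1] f=[ 1.   0.2 -3.8] w=0.0385
translation [0.0079, -0.0221, -0.2169] dr [0.3137, 0.0021, -0.0141]
```

```bash
python3 -m crank '{"hand":[200,200,200,200,200],"translation":[[0.008,-0.0221,-0.2152],[0.008,-0.0221,-0.2152],[0.008,-0.0221,-0.2152],[0.008,-0.0221,-0.2152],[0.008,-0.0221,-0.2152]],"dr":[[0.314,0,-0.008],[0.314,0,-0.008],[0.314,0,-0.008],[0.314,0,-0.008],[0.314,0,-0.008]]}' >/dev/null; python3 -m crank '{"hand":[200,200,200],"translation":[[0,0,0],[0,0,0],[0,0,0]],"dr":[[0,0,0],[0,0,0],[0,0,0]]}' >/dev/null;python3 -c "
from h import *
step(606.3,104,103,-18)"
```

```text
t=21.1 yaw=-18.1 pos=[604.5 103.6 177.5] f=[ 0.  -0.3 -3.5] w=0.0383
translation [0.0745, 0.0022, -0.001] dr [-0.0017, 0.001, 0.0086]
```

```bash
python3 -m crank '{"hand":[200,200,200,200,200],"translation":[[0.03,0.0015,-0.001],[0.055,0.0015,-0.001],[0.07,0.0015,-0.001],[0.0745,0.0015,-0.001],[0.0745,0.0015,-0.001]],"dr":[[0,0,0.008],[0,0,0.008],[0,0,0.008],[0,0,0.008],[0,0,0.008]]}' >/dev/null; python3 -c "
from h import *
step(606.3,104,94,-18)
p,d=cams.get_image('scene');cv2.imwrite('pics/c12.png',cv2.resize(p[130:250,280:400],None,fx=4.5,fy=4.5,interpolation=cv2.INTER_CUBIC))"
```

```text
t=21.6 yaw=-18.1 pos=[605.7 104.4 103.2] f=[-0.3  0.4 -3.9] w=0.0383
translation [0.0092, 0.0007, 0.0002] dr [-0.0018, 0.0008, 0.0008]
```

View pics/c12.png

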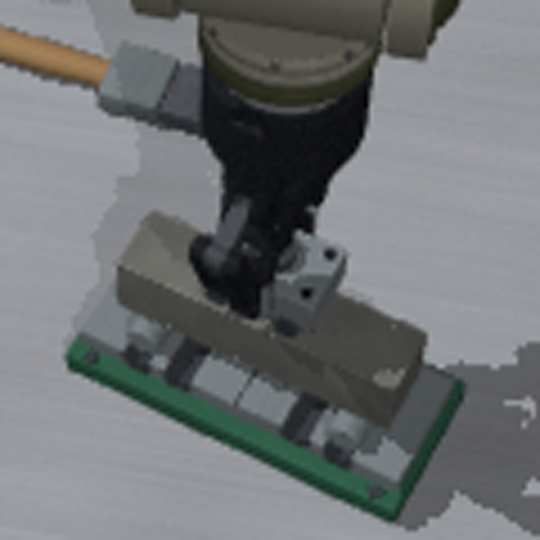

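The bridge hangs above the prism midspan, with its right end at crop (315,330), consistent with being centred. I'll lower it.

```bash
python3 -m crank '{"hand":[200,200,200,200,200],"translation":[[0.004,0.0005,0],[0.007,0.0005,0],[0.0085,0.0005,0],[0.0095,0.0005,0],[0.0095,0.0005,0]],"dr":[[0,0,0],[0,0,0],[0,0,0],[0,0,0],[0,0,0]]}' ; python3 -c "
from h import *
step(606.3,104,94,-18)"
```

```text
time_s: 22.15
position: [0.6061, 0.1052, 0.0941]
tool_rot: [[0.0, 0.951, -0.309], [-0.0, -0.309, -0.951], [-1.0, 0.0, 0.0]]
ft_force: [0.4, -0.1, -5.1]
grip_width: 0.0383
t=22.1 yaw=-18.0 pos=[606.1 105.2  94.1] f=[ 0.4 -0.1 -5.1] w=0.0383
translation [0.0001, 0.0005, 0.0011] dr [-0.0004, 0.0004, -0.0002]
```

```bash
python3 -m crank '{"hand":[200,200,200,200],"translation":[[0,0,0.001],[0.0005,0,0.001],[0.001,0,0.001],[0.001,0,0.001]],"dr":[[0,0,0],[0,0,0],[0,0,0],[0,0,0]]}' ; python3 -c "
from h import *
step(606.3,104,94,-18)"
```

```text
time_s: 22.55
position: [0.6059, 0.1042, 0.0939]
tool_rot: [[0.001, 0.951, -0.309], [-0.001, -0.309, -0.951], [-1.0, 0.001, 0.0]]
ft_force: [-3.1, -0.7, 5.2]
grip_width: 0.0385
t=22.6 yaw=-18.0 pos=[605.9 104.2  93.9] f=[-3.1 -0.7  5.2] w=0.0385
translation [-0.0001, 0.0004, 0.0001] dr [-0.0004, 0.0003, -0.001]
```

Seated. I'll release, rise, and clear away to check.

```bash
python3 -m crank '{"hand":[140,110,80,50,30],"translation":[[0,0,0],[0,0,0],[0,0,0],[0,0,0],[0,0,0]],"dr":[[0,0,0],[0,0,0],[0,0,0],[0,0,0],[0,0,0]]}' ; python3 -m crank '{"hand":[30,30,30,30,30],"translation":[[-0.02,0,0],[-0.05,0,0],[-0.1,0,0],[-0.15,0,0],[-0.15,0,0]],"dr":[[0,0,0],[0,0,0],[0,0,0],[0,0,0],[0,0,0]]}' ;  python3 -m crank '{"hand":[30,30,30,30,30],"translation":[[0,0,0.05],[0,0,0.1],[0,0,0.15],[0,0,0.2],[0,0,0.25]],"dr":[[0,0,0],[0,0,0],[0,0,0],[0,0,0],[0,0,0]]}';python3 -m crank '{"hand":[30,30],"translation":[[0,0,0.05],[0,0,0.05]],"dr":[[0,0,0],[0,0,0]]}' >/dev/null
python3 - <<'E'
from h import *
J=np.array([607,106.]);a=np.radians(72);ex=np.array([np.cos(a),np.sin(a)]);ey=np.array([-ex[1],ex[0]])
o=[]
for n,(u,v) in (('scene',(270,140)),('top',(265,145))):
    p,d=cams.get_image(n);P=cloud(n,d)
    near=np.hypot(P[...,0]-.607,P[...,1]-.106)<.1
    for nm,lo,hi in(("prism",.080,.092),("bridge",.108,.14)):
        m=near&(P[...,2]>lo)&(P[...,2]<hi);r=cv2.minAreaRect((P[m][:,:2]*1000).astype(np.float32));c=np.array(r[0])-J
        print(n,nm,m.sum(),np.round(r[0],1),np.round(r[1],1),round(r[2],1),"jig %.1f %.1f"%(c@ex,c@ey),"z %.3f %.3f"%(np.nanmedian(P[m][:,2]),np.nanmax(P[m][:,2])))
    o.append(cv2.resize(p[v:v+110,u:u+130],None,fx=3,fy=3,interpolation=cv2.INTER_CUBIC))
cv2.imwrite('pics/c13.png',np.hstack(o))
s=sensors.observe();print(s["time_s"],s["position"],s["ft_force"])
E
```

```text
time_s: 23.05
position: [0.6058, 0.1043, 0.0929]
tool_rot: [[-0.0, 0.951, -0.309], [-0.0, -0.309, -0.951], [-1.0, -0.0, 0.0]]
ft_force: [-0.9, -0.4, -0.4]
grip_width: 0.0753
time_s: 23.55
position: [0.6079, 0.1044, 0.2504]
tool_rot: [[0.013, 0.951, -0.309], [-0.001, -0.309, -0.951], [-1.0, 0.013, -0.003]]
ft_force: [1.2, -0.4, -0.8]
grip_width: 0.0751
time_s: 24.05
position: [0.5275, -0.135, 0.2427]
tool_rot: [[-0.0, 0.951, -0.309], [-0.0, -0.309, -0.951], [-1.0, -0.0, 0.0]]
ft_force: [0.8, -0.8, -0.5]
grip_width: 0.0756
scene prism 709 [607.8 105.7] [160.5  43.7] 72.4 jig -0.1 -0.8 z 0.086 0.092
scene bridge 473 [607.3 105.5] [64.1 42.8] 72.8 jig -0.4 -0.4 z 0.116 0.132
top prism 394 [604.4 106.1] [159.5  43.5] 72.5 jig -0.7 2.5 z 0.085 0.092
top bridge 286 [605.3 105.3] [63.8 41.4] 72.7 jig -1.1 1.4 z 0.116 0.133
24.35 [ 0.51264545 -0.18164864  0.24270167] [-0.15764913  0.64432288  0.19773604]
```

View pics/c13.png

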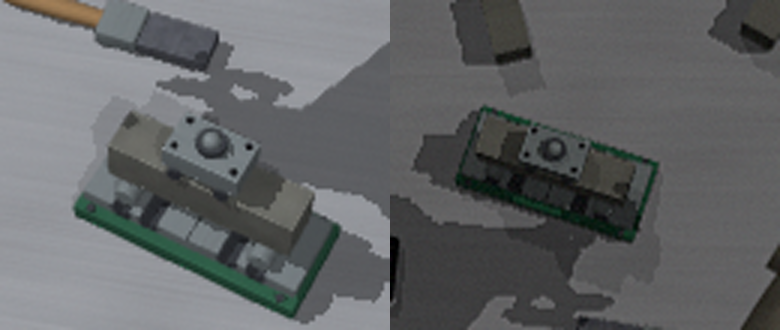

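The stack stands as asked. The bridge is about 0.7 mm from centre along the jig and 0.5 mm across it, the top of its block is at 116 mm, and the arm is clear. I'll hand in.

```bash
python3 -c "
from rig import env
print(env.close_job())"
```

```text
the job is handed in; nothing more can be done
None
```

The bending jig is set up for the four-point test and the job is handed in, at about 24 s of robot time. I laid both grey steel rollers in the outermost grooves, then the whole prism on them, then the loading bridge on top. The broken halves, the brush and the red and orange bars were left alone.

Positions come from the final pictures, except the rollers, which I last checked before the prism went on. They are averages of both cameras against my measured jig centre:

| Part | Along the jig | Across the jig | Angle (jig about 72°) | Height |
|---|---|---|---|---|
| Rollers | about ±60 mm, in the grooves | within about 1 mm of centre | not measured again after placing | not measured again after placing |
| Prism | 0.4 mm off centre | 0.8 mm off centre | 72.4° | top at 86 mm, as specified |
| Bridge | 0.7 mm off centre | 0.5 mm off centre | 72.7° | top of its block at 116 mm, as expected |

- **Forces:** the highest reading I saw was about 20 N, when the second roller was pressed into its groove. The arm was clear of everything when I handed in.
- **Camera disagreement:** the two cameras differ by 2–3 mm across the jig, which is about their calibration error. In the top view alone the prism looks 2.5 mm off centre across the bed; in the scene view it looks 0.8 mm off the other way.
- **Height check that missed:** the cross mark on the jig bed came out at 22 mm high from the two views, against the stated 30 mm. The depth images gave 30 mm, and the rollers seated at the expected height.

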